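Tip a scoop tray of markers into the packing hopper

TASK

One blue marker has strayed into the tray of green ones: take it out and lay it in the small blue tub, then lift the tray by its red handle and tip all five green markers into the green feed hopper. Afterwards put the empty tray back level on its grey parking plate and push its nose gently home, square against the yellow stop, until you feel it touch. Leave everything else as it stands.

Things in the scene. Friction and masses are not known exactly. Their poses are not given: they have to be found in the camera images.
- tray: loose white scoop tray, 170 long (x) x 190 wide (y), 250 g nominal, origin at the centre of its underside; floor and walls 4 thick, walls 40 high at the back (-x) and both sides, front (+x, the nose) fully open without any lip. A red handle blade 14 thick, 60 wide (along y) rises from the back wall, leaning backwards (towards -x) 30 degrees from the tray's z
- tray_grip (a point): grip point in the middle of the red handle blade's thickness and width, at tray (-102, 0, 74) mm; the blade runs from 53 mm below this point (inside the back wall's foot) to 23 mm beyond it, along tray direction (-0.5, 0, 0.866); its broad flat faces have the normal (0.866, 0, 0.5). Axes parallel to the tray's
- tray_nose (a point): middle of the front edge of the tray's underside, at tray (85, 0, 0) mm. Axes parallel to the tray's
- lane: fixed grey parking plate with yellow border, 250 (x) x 210 (y) x 6 thick, top at 6; origin at the centre of its underside; +x points to the stop
- stop: fixed yellow stop bar across the front of the plate, 14 (x) x 190 (y) x 26 high, standing on the plate's top; origin at the foot of the middle of the face that the tray's nose bears against (that face is x = 0, the tray parks on the -x side, nose towards +x)
- hopper: fixed green open-topped feed hopper, outside 200 (x) x 270 (y) x 100 high, walls 6 thick, rim flange 8 outward; origin at the centre of its underside; inside, a sloped metal plate along the +x side; behind the +x wall a white machine block 110 high, reaching to x = 200. The -x side faces the parking plate: pour over it towards +x
- blue_tub: fixed open blue tub, 120 (x) x 95 (y) x 35 high, walls and floor 3 thick; origin at the centre of its underside. It and the yellow tub may be in either place
- yellow_tub: fixed open yellow tub, 120 (x) x 95 (y) x 35 high, walls and floor 3 thick; origin at the centre of its underside. It and the blue tub may be in either place
- blue: flat-bodied marker lying on its broad side, blue cap and end, white middle; 62 long (x, cap towards +x) x 22 wide (y) x 16 high (z), 22 g nominal; origin at the centre of its underside. It may lie in any of the six places in the tray (two rows of three, parallel to the tray's x, rows 72 apart along x, places 51 apart along y)
- green1: flat-bodied marker lying on its broad side, green cap and end, white middle; 62 long (x, cap towards +x) x 22 wide (y) x 16 high (z), 22 g nominal; origin at the centre of its underside
- green2: flat-bodied marker lying on its broad side, green cap and end, white middle; 62 long (x, cap towards +x) x 22 wide (y) x 16 high (z), 22 g nominal; origin at the centre of its underside
- green3: flat-bodied marker lying on its broad side, green cap and end, white middle; 62 long (x, cap towards +x) x 22 wide (y) x 16 high (z), 22 g nominal; origin at the centre of its underside
- green4: flat-bodied marker lying on its broad side, green cap and end, white middle; 62 long (x, cap towards +x) x 22 wide (y) x 16 high (z), 22 g nominal; origin at the centre of its underside
- green5: flat-bodied marker lying on its broad side, green cap and end, white middle; 62 long (x, cap towards +x) x 22 wide (y) x 16 high (z), 22 g nominal; origin at the centre of its underside
- tape_roll: bystander: cardboard tape roll lying flat, diameter 84, 24 high
- carton: bystander: small carton 110 x 80 x 70 high
- stapler: bystander: red stapler 130 x 32 x 42 high
- pen_cup: bystander: white cup, diameter 72, 90 high
- glue: bystander: white bottle with orange cap, diameter 48, 110 high
- pouch_pack: bystander: bundle of paper pouches 140 x 80 x 22 high

How it is judged:
On the way, in this order (a step that is already met when the one before it is completed fails the run):
1. the blue marker lies released in the blue tub (x of blue in the frame of blue_tub between -0.058 and 0.058 m and y of blue in the frame of blue_tub between -0.046 and 0.046 m and z of blue in the frame of blue_tub between -0.005 and 0.035 m and contact force between the fingers and blue below 0.1 N), for 0.2 s.
2. the tray is tipped by at least 20 degrees with its nose over the hopper (angle between tray's own z axis and vertical above 0.35 rad and x of tray_nose in the frame of hopper between -0.12 and 0.12 m and y of tray_nose in the frame of hopper between -0.14 and 0.14 m).
3. all five green markers are in the hopper (x of green1 in the frame of hopper between -0.097 and 0.097 m and y of green1 in the frame of hopper between -0.132 and 0.132 m and z of green1 in the frame of hopper between -0.005 and 0.095 m and x of green2 in the frame of hopper between -0.097 and 0.097 m and y of green2 in the frame of hopper between -0.132 and 0.132 m and z of green2 in the frame of hopper between -0.005 and 0.095 m and x of green3 in the frame of hopper between -0.097 and 0.097 m and y of green3 in the frame of hopper between -0.132 and 0.132 m and z of green3 in the frame of hopper between -0.005 and 0.095 m and x of green4 in the frame of hopper between -0.097 and 0.097 m and y of green4 in the frame of hopper between -0.132 and 0.132 m and z of green4 in the frame of hopper between -0.005 and 0.095 m and x of green5 in the frame of hopper between -0.097 and 0.097 m and y of green5 in the frame of hopper between -0.132 and 0.132 m and z of green5 in the frame of hopper between -0.005 and 0.095 m), for 0.2 s.
4. the empty tray, level within 5 degrees, is felt against the stop (over 1 N) (all of step 3 and x of tray_nose in the frame of stop between -0.005 and 0.005 m and y of tray_nose in the frame of stop between -0.025 and 0.025 m and z of tray_nose in the frame of stop between -0.006 and 0.006 m and angle between the x axis of tray and the x axis of stop, either way round below 0.1 rad and angle between tray's own z axis and vertical below 0.09 rad and contact force between tray and stop above 1 N).
At the end, for the whole second after the job is handed in: Blue marker in the blue tub, five green markers inside the hopper below its rim, tray level (within 3 degrees) on its plate with its nose within 5 mm of the stop, square within 6 degrees and within 25 mm of the stop's middle sideways; everything released and at rest (under 20 mm/s) (all of step 3 and x of blue in the frame of blue_tub between -0.058 and 0.058 m and y of blue in the frame of blue_tub between -0.046 and 0.046 m and z of blue in the frame of blue_tub between -0.005 and 0.035 m and x of tray_nose in the frame of stop between -0.005 and 0.005 m and y of tray_nose in the frame of stop between -0.025 and 0.025 m and z of tray_nose in the frame of stop between -0.006 and 0.006 m and angle between the x axis of tray and the x axis of stop, either way round below 0.1 rad and angle between tray's own z axis and vertical below 0.05 rad and linear speed of each of tray, blue, green1, green2, green3, green4, green5 below 0.02 m/s); the robot touches nothing.
It fails at once if the tray is rammed against the stop (over 60 N) (contact force between tray and stop above 60 N).
It fails at once if the blue marker gets into the hopper (x of blue in the frame of hopper between -0.097 and 0.097 m and y of blue in the frame of hopper between -0.132 and 0.132 m and z of blue in the frame of hopper between -0.005 and 0.095 m).
It fails at once if one of the six bystanders (tape roll, carton, stapler, cup, bottle, pouches) is moved more than 20 mm (distance of any of tape_roll, carton, stapler, pen_cup, glue, pouch_pack from where it was at the start of the episode above 0.02 m).
It also fails if it takes over 72 s, if anything falls off the work surface, if the arm or the gripper's body presses on something with over 40 N, if the wrist force passes 120 N, or if a joint passes its speed limit or range.

ROBOT

A 6-joint arm with a two-finger parallel gripper is mounted at the origin on the work surface. World frame = base frame: x ahead of the robot, y to its left, z up, the work surface at z = 0. Lengths are in m, angles in rad, forces in N, time in s.
With the tool pointing down it reaches from about 0.35 to 0.775 m from the base axis. Payload 7.3 kg.
Tool frame: the origin (TCP) lies midway between the tips of the shut fingers; the grasp point (between the pads) lies 19 mm behind it (tcp_to_grasp is the distance from the TCP to the grasp point, in m); z points along the fingers, y is the line along which they close (so a half turn about z gives the same grasp; the last joint's range is limited). The gripper opens to 92 mm and grips with 3 to 60 N. Pads are 19 mm wide; open, the fingers measure 130 mm over their backs; the gripper's body (75 mm by 190 mm) begins 47 mm behind the grasp point.
Start: joints at [1.093, 0.342, 1.524, -0, 1.275, -0.146], TCP at [0.171, 0.496, 0.227] pointing down, gripper open.
Joint ranges: [-2.53, 2.53], [-0.77, 2.02], [0.04, 2.7], [-1, 4.14], [0.28, 2.66], [-3.11, 3.11]. Speed limits (rad/s): [2.57, 2.57, 3.14, 3.14, 3.14, 3.14].

INTERFACE

Orientations are given as [roll, pitch, yaw] about the fixed x, y, z axes, in that order (R = Rz(yaw) Ry(pitch) Rx(roll)).
In Python, from cell import observe, read_camera, calibration, hand_in, tcp_to_grasp gives the robot as it stands.
- The arm moves only by the tool send_rows, never from a script. Its argument "targets" is a list of rows, each a list of 5 numbers: the opening, from 0 (shut) to 1 (fully open), then the shift along the world's x, y, z in m, then the turn about the world's z in rad. A call has 1 to 5 rows; each row shifts and turns the commanded pose from where the row before left it; what a row does not reach is not made up. A row lasts 1/10 s, in which the tool goes at most 50 mm and 8.59 degrees, less where a joint would pass 70% of its speed; a pose out of reach is approached as far as the arm can. A call is refused whole if a number of a shift passes 0.05 or a number of a turn 0.15, either way. A call with a gripper value outside its range is refused whole. The fingers move at their own pace and stop on an object; "grip_force" is the grip in N (left out, the last holds). Time passes only in rows, so rows that do not move let the fingers close. It gives the time, the measured TCP pose, the force, the opening and the grip force at its end, in the units of the state.
- observe(): the state, without advancing time (a new reading comes with each control period).
- read_camera(name): name is "scene" or "side" or "wrist"; returns (picture, depth): 420x560x3 uint8, red, green, blue; 420x560 float32, m along the optical axis (not along the pixel's ray), 0 where there is no reading.
- calibration(name): a dict with "intrinsics" (3x3 intrinsics, pixels), "k1" (the pictures are not rectified: a ray, as slopes to the right and down, at radius r is drawn at 1 + k1 r^2 times it, then the intrinsics apply), "world_to_cam" (4x4, takes a point from world to camera coordinates); the wrist camera has in their place "hand_eye" (4x4, takes a point from camera to tool coordinates, whose origin is the TCP and whose axes are the flange's). Camera axes: x right, y up, looking along -z (the intrinsics and any distortion apply to the point x, -y, -z); pixel columns grow to the right and rows downward; lengths in m; the calibration is good to about 2 mm. A picture is of the moment at which its call begins: read the wrist's pose just before it. calibration takes no time and is no camera call.
- hand_in(): hands the job in; it is judged then, once.
The state is a dict: "time": time; "qpos": joint angles; "qvel": joint speeds; "joint_efforts": joint torques, N m; "tool_pos": TCP position; "tool_rot": TCP orientation; "contact_force": force on the tool from outside, world axes, zero at the start; "torque": the same for the moment, N m; "opening": finger opening in m; "grip_force": force on a finger pad.
Only numpy, scipy, OpenCV 4.12 (cv2) and the standard library are available. Lean on these libraries where they do the work, as an engineer would, in place of code of your own. Each camera call takes 0.05 s, during which the arm holds its last target. There are 200 camera calls.

## Working session

There is one attempt and no reset: what is moved stays moved. The work goes in short steps, Python scripts to look and compute and a tool call to move; the robot and the scene stay as the last step left them, time stands still between calls to the robot, and variables do not carry over. Pictures are saved under pics/ and viewed, at most 10 in all, crops included, and the job is handed in when it is done.

Besides the shell and the picture viewer there is one more tool, called after "Emit:" in YAML: its name, and indented under it one key for each argument. send_rows: Moves the arm, as the interface text tells. Its arguments: {"type":"object","properties":{"targets":{"type":"array","items":{"type":"array","items":{"type":"number"}}},"grip_force":{"type":"number"}},"required":["targets"]}

```bash
mkdir -p pics; ls
python3 - <<'E'
from cell import *
import cv2,numpy as np
print(observe(),tcp_to_grasp)
for n in ("scene","side"):
    p,d=read_camera(n); cv2.imwrite(f"pics/{n}0.png",p[:,:,::-1]); np.savez(f"pics/{n}0.npz",p=p,d=d)
    c=calibration(n);print(n,c)
print(calibration("wrist"))
E
```

```text
pics
{'time': 0.0, 'qpos': array([ 1.09300075e+00,  3.42748282e-01,  1.52503348e+00,  2.24779952e-05,
        1.27540274e+00, -1.46007071e-01]), 'qvel': array([ 0.00014631, -0.00028222, -0.00164297,  0.00125682, -0.00022924,
       -0.00151202]), 'joint_efforts': array([ 1.05975065e-03, -4.31243026e+01, -2.44222713e+01,  7.18846754e-02,
        5.59513725e-02, -1.32595487e-04]), 'tool_pos': array([0.17079344, 0.49600253, 0.22602596]), 'tool_rot': array([-3.14002087e+00, -2.52860999e-04,  2.80979739e+00]), 'contact_force': array([-0.00228854,  0.08695554, -0.72380305]), 'torque': array([ 0.00140631, -0.00859073, -0.0089983 ]), 'grip_force': 0.0, 'opening': 0.091907255372261} 0.0188
scene {'intrinsics': array([[435.78026753,   0.        , 282.14826098],
       [  0.        , 435.78026753, 214.24674529],
       [  0.        ,   0.        ,   1.        ]]), 'k1': -0.030506710685020803, 'world_to_cam': array([[-0.63975927,  0.76846   ,  0.01331566,  0.24534464],
       [-0.62990473, -0.53417848,  0.56380261,  0.39265647],
       [ 0.44037269,  0.35231034,  0.82580222, -1.51168181],
      
[... 373 characters left out ...]
.85284417, -0.09184452],
       [-0.34963718,  0.77833395,  0.52148836, -1.36369445],
       [ 0.        ,  0.        ,  0.        ,  1.        ]])}
{'intrinsics': array([[297.83074646,   0.        , 283.67468731],
       [  0.        , 297.83074646, 210.25542068],
       [  0.        ,   0.        ,   1.        ]]), 'k1': -0.02450728984264854, 'hand_eye': array([[-2.82608884e-04,  9.64282249e-01,  2.64876695e-01,
         7.18992864e-02],
       [ 9.99999683e-01,  7.52164191e-05,  7.93119745e-04,
         2.00490098e-03],
       [ 7.44868215e-04,  2.64876835e-01, -9.64281965e-01,
        -1.58925623e-01],
       [ 0.00000000e+00,  0.00000000e+00,  0.00000000e+00,
         1.00000000e+00]])}
```

View pics/scene0.png

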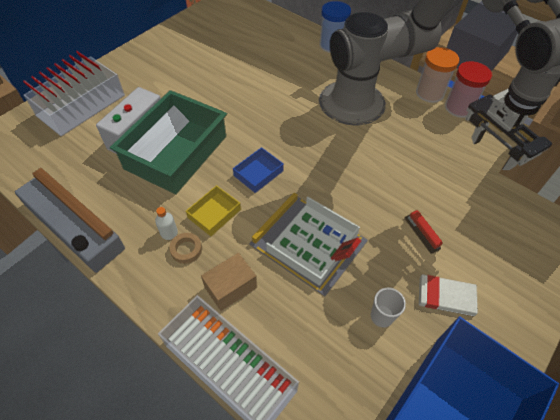

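View pics/side0.png

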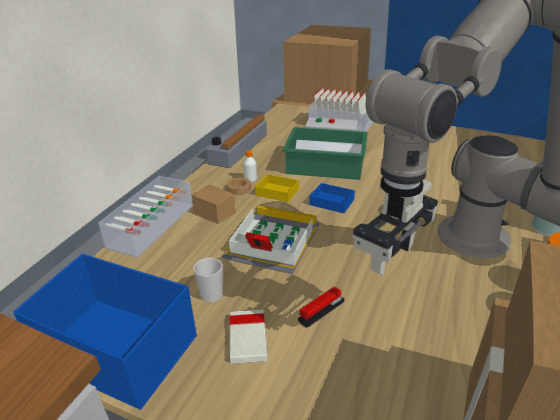

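```bash
cat > h.py <<'E'
import numpy as np,cv2
from cell import *
from scipy.spatial.transform import Rotation as R
def campose(n,st=None):
    c=calibration(n)
    if n=="wrist":
        T=np.eye(4);T[:3,:3]=R.from_euler("xyz",st["tool_rot"]).as_matrix();T[:3,3]=st["tool_pos"]
        return c,T@c["hand_eye"]
    return c,np.linalg.inv(c["world_to_cam"])
def rays(c,T,uv):
    D=np.array([c["k1"],0,0,0,0.])
    s=cv2.undistortPoints(np.asarray(uv,float).reshape(-1,1,2),c["intrinsics"],D)[:,0]
    return np.c_[s[:,0],-s[:,1],-np.ones(len(s))]@T[:3,:3].T
def plane(n,uv,z,st=None):
    c,T=campose(n,st);r=rays(c,T,uv);return T[:3,3]+r*((z-T[2,3])/r[:,2])[:,None]
def cloud(n,d,st=None):
    c,T=campose(n,st);h,w=d.shape;v,u=np.mgrid[:h,:w]
    r=rays(c,T,np.c_[u.ravel(),v.ravel()])
    return (T[:3,3]+r*d.reshape(-1,1)).reshape(h,w,3)
E
cat > m.py <<'E'
from h import *
for n in ("scene","side"):
    f=np.load(f"pics/{n}0.npz");p,d=f["p"],f["d"];P=cloud(n,d);H=cv2.cvtColor(p,cv2.COLOR_RGB2HSV)
    Hh,S,V=H[...,0].astype(int),H[...,1],H[...,2]
    M={"yellow":(Hh>20)&(Hh<33)&(S>190),"green":(Hh>60)&(Hh<90)&(S>90),"blue":(Hh>105)&(Hh<125)&(S>150),"red":((Hh<5)|(Hh>175))&(S>190)}
    for k,m in M.items():
        m=(m&(d>0)&(P[...,2]<.2)).astype(np.uint8)
        N,L,st,ce=cv2.connectedComponentsWithStats(m)
        for i in range(1,N):
            if st[i,4]<12:continue
            q=P[L==i];hi=q[:,2].max();t=q[q[:,2]>np.quantile(q[:,2],.9)-.006]
            r=cv2.minAreaRect(t[:,:2].astype(np.float32)*1000)
            print(n,k,st[i,4],ce[i].round(),"mean",q.mean(0).round(3),"z",np.quantile(q[:,2],[.05,.95]).round(3),"toprect",np.round(r[0]),np.round(r[1]),round(r[2],1))
E
python3 m.py
```

```text
scene yellow 551 [210. 213.] mean [ 0.656 -0.039  0.005] z [-0.001  0.033] toprect [657. -30.] [ 94. 101.] 89.7
scene yellow 35 [257. 234.] mean [0.634 0.121 0.032] z [0.03  0.034] toprect [633. 122.] [29. 11.] 0.0
scene green 2292 [168. 138.] mean [ 0.565 -0.3    0.061] z [0.004 0.102] toprect [ 560. -287.] [287. 219.] 11.1
scene green 40 [116. 118.] mean [ 0.639 -0.429  0.119] z [0.109 0.122] toprect [ 638. -430.] [18. 19.] 36.0
scene green 40 [306. 217.] mean [0.501 0.183 0.024] z [0.02  0.028] toprect [499. 182.] [20. 16.] 10.4
scene green 14 [315. 220.] mean [0.495 0.21  0.025] z [0.023 0.028] toprect [494. 210.] [ 7. 13.] 7.0
scene green 12 [321. 226.] mean [0.499 0.233 0.025] z [0.02  0.029] toprect [497. 233.] [19.  5.] 1.3
scene green 44 [295. 229.] mean [0.552 0.183 0.025] z [0.022 0.027] toprect [550. 184.] [20. 18.] 5.8
scene green 15 [303. 232.] mean [0.546 0.21  0.026] z [0.023 0.029] toprect [545. 210.] [ 9. 17.] 11.4
scene green 17 [310. 237.] mean [0.547 0.233 0.025] z [0.018 0.029] toprect [545. 233.] [21.  5.] 3.3
scene green 37 [285. 242.] mean [0.601 0.189 0.025]
[... 5187 characters left out ...]
88. 242.] mean [0.49  0.257 0.026] z [0.022 0.029] toprect [490. 256.] [17. 19.] 79.7
side blue 12 [284. 246.] mean [0.49  0.281 0.027] z [0.025 0.029] toprect [490. 282.] [ 7. 18.] 9.2
side blue 15809 [116. 323.] mean [0.705 0.73  0.074] z [0.006 0.149] toprect [710. 747.] [223. 303.] 89.9
side red 12 [331. 121.] mean [ 0.585 -0.431  0.118] z [0.113 0.122] toprect [ 584. -431.] [16.  9.] 32.2
side red 261 [259. 241.] mean [0.533 0.351 0.081] z [0.047 0.103] toprect [537. 359.] [57. 17.] 3.0
side red 511 [320. 303.] mean [0.324 0.471 0.04 ] z [0.03  0.045] toprect [324. 465.] [115.  26.] 64.0
side red 274 [246. 318.] mean [0.468 0.564 0.023] z [0.021 0.025] toprect [468. 564.] [76. 30.] 27.4
```

Emit:
send_rows:
  targets:
    - [0.5,0.04,-0.032,0.01,-0.146]
    - [0.5,0.04,-0.032,0.01,-0.146]
    - [0.5,0.04,-0.032,0.01,-0.146]
    - [0.5,0.04,-0.032,0.01,-0.146]
    - [0.5,0.04,-0.032,0.01,-0.146]

```text
time: 0.6
tool_pos: [0.3636, 0.3416, 0.2748]
tool_rot: [-3.141, -0.0, 2.074]
contact_force: [0.2, 0.6, 0.4]
opening: 0.0564
grip_force: 0.0
```

Emit:
send_rows:
  targets:
    - [0.33,0.04,-0.032,0.0,-0.146]
    - [0.33,0.04,-0.032,0.0,-0.146]
    - [0.33,0.04,-0.032,0.0,-0.146]
    - [0.33,0.0,0.0,0,0]
    - [0.33,0.0,0.0,0,0]

```text
time: 1.1
tool_pos: [0.48, 0.2485, 0.2738]
tool_rot: [-3.14, 0.0, 1.64]
contact_force: [-0.9, 0.0, -0.4]
opening: 0.0306
grip_force: 0.0
```

Run:
```python
from h import *
s=observe();p,d=read_camera("wrist");np.savez("pics/w1.npz",p=p,d=d,pos=s["tool_pos"],rot=s["tool_rot"]);cv2.imwrite("pics/w1.png",p[:,:,::-1])
print(s["time"],s["tool_pos"],s["tool_rot"],s["opening"],s["qpos"])
```

```text
1.1 [0.48004423 0.24851855 0.27384672] [-3.13988039e+00  1.27466496e-04  1.64022981e+00] 0.030582471057238075 [3.35701816e-01 3.40055274e-01 1.39565160e+00 3.31992555e-04
 1.40757126e+00 2.66214216e-01]
```

View pics/w1.png

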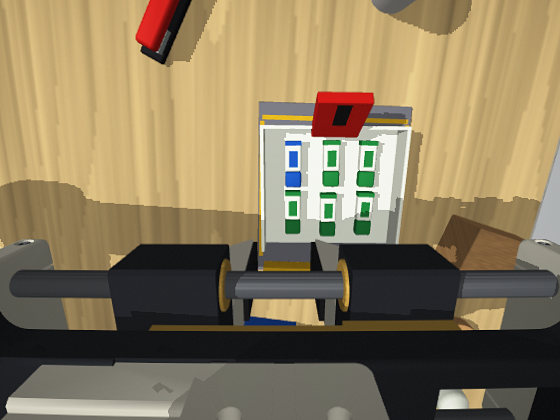

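The wrist view shows the tray with the blue marker at about (293,165), back row, and the red handle at (343,113).

Run:
```python
from h import *
f=np.load("pics/w1.npz");p,d=f["p"],f["d"];s=dict(tool_pos=f["pos"],tool_rot=f["rot"])
P=cloud("wrist",d,s);H=cv2.cvtColor(p,cv2.COLOR_RGB2HSV);h,S,V=[H[...,i].astype(int) for i in range(3)]
roi=np.zeros(h.shape,bool);roi[90:245,255:415]=1
for k,m in {"blue":(h>105)&(h<125)&(S>150),"green":(h>60)&(h<90)&(S>90),"red":((h<5)|(h>175))&(S>150)}.items():
    m=(m&roi).astype(np.uint8);N,L,st,ce=cv2.connectedComponentsWithStats(m)
    for i in range(1,N):
        if st[i,4]<15: continue
        q=P[L==i]; print(k,st[i],ce[i].round(1),"depth",np.median(q,0).round(4),"plane.026",plane("wrist",ce[i],.026,s)[0].round(4))
        if k=="red":
            print(" top",q[q[:,2]>q[:,2].max()-.008].mean(0).round(4),q[:,2].min(),q[:,2].max(), q.min(0),q.max(0))
            for z0 in (.06,.075,.09):
                t=q[abs(q[:,2]-z0)<.006]; print(z0,len(t),t.min(0) if len(t) else 0,t.max(0) if len(t) else 0)
# tray wall tops ~ z .046
w=(S<60)&roi&(abs(P[...,2]-.046)<.005)
q=P[w];print("wall",len(q));print(cv2.minAreaRect((q[:,:2]*1000).astype(np.float32)))
L_=q[q[:,0]<.48];Rr=q[q[:,0]>.60]
for t in(L_,Rr):
    if len(t)>5: print(len(t),np.polyfit(t[:,1],t[:,0],1),t.mean(0))
```

```text
blue [285 141  16   4  64] [292.5 142.5] depth [0.487  0.3043 0.0274] plane.026 [0.4876 0.3042 0.026 ]
blue [289 151   9  16 132] [293.3 158.6] depth [0.4903 0.283  0.0276] plane.026 [0.4903 0.2831 0.026 ]
blue [286 172  15  15 222] [293. 179.] depth [0.4919 0.2555 0.0268] plane.026 [0.492  0.2553 0.026 ]
green [323 140  18   5  89] [331.4 142. ] depth [0.5394 0.3085 0.0274] plane.026 [0.5393 0.3085 0.026 ]
green [359 141  20   5  87] [368.6 142.8] depth [0.5892 0.3111 0.0271] plane.026 [0.5892 0.3111 0.026 ]
green [328 151   9  16 127] [331.5 158.3] depth [0.5416 0.2874 0.0276] plane.026 [0.5418 0.2871 0.026 ]
green [364 151  10  16 138] [368.2 158.6] depth [0.5911 0.2901 0.0274] plane.026 [0.5915 0.2902 0.026 ]
green [323 171  16  15 237] [330.5 178. ] depth [0.543  0.2606 0.0268] plane.026 [0.5434 0.2603 0.026 ]
green [356 171  19  16 260] [364.9 178.5] depth [0.5904 0.2631 0.0267] plane.026 [0.5908 0.2629 0.026 ]
green [285 190  16   6  92] [292.5 192.6] depth [0.4929 0.2365 0.027 ] plane.026 [0.4928 0.2362 0.026 ]
green [356 191  19   7 105] [364.8 193.6] depth [0.5937 0.2419 0.
[... 787 characters left out ...]
  45 2104] [340.2 113.3] depth [0.5356 0.3429 0.0877] plane.026 [0.5467 0.3457 0.026 ]
 top [0.4753 0.3217 0.4328] 0.04065801699760646 0.43276014095057413 [0.47530141 0.3148499  0.04065802] [0.56832252 0.36437563 0.43276014]
0.06 291 [0.50824378 0.32119872 0.05402887] [0.56739291 0.33934997 0.06594979]
0.075 258 [0.50791627 0.32973342 0.06902829] [0.56710904 0.34554524 0.08098038]
0.09 313 [0.50742733 0.33866163 0.08402219] [0.56761706 0.35473923 0.09598194]
wall 1265
((544.5382080078125, 249.64016723632812), (191.1419677734375, 160.930419921875), 3.710512638092041)
476 [0.02789306 0.44618429] [0.45363846 0.2672409  0.04682245]
640 [-0.12597644  0.66690933] [0.63307901 0.26854483 0.04607543]
```

Emit:
send_rows:
  targets:
    - [0.33,0.005,0.013,-0.04,0]
    - [0.33,0.005,0.013,-0.05,0]
    - [0.33,0,0,-0.05,0]
    - [0.33,0,0,-0.04,0]
    - [0.33,0,0,-0.03,0]
  grip_force: 15

```text
time: 1.65
tool_pos: [0.4868, 0.2761, 0.064]
tool_rot: [-3.139, 0.001, 1.646]
contact_force: [-0.6, 0.5, -0.1]
opening: 0.0304
grip_force: 0.0
```

Emit:
send_rows:
  targets:
    - [0.33,0,0,-0.02,0]
    - [0.33,0,0,-0.015,0]
    - [0.33,0,0,-0.01,0]
    - [0.33,0,0,0,0]

```text
time: 2.05
tool_pos: [0.488, 0.2756, 0.0206]
tool_rot: [-3.139, 0.001, 1.644]
contact_force: [-0.6, 0.0, 0.0]
opening: 0.0306
grip_force: 0.0
```

Emit:
send_rows:
  targets:
    - [0.33,0.002,0,-0.005,0]
    - [0.33,0,0,0,0]
    - [0.0,0,0,0,0]
    - [0.0,0,0,0,0]
    - [0.0,0,0,0,0]

```text
time: 2.55
tool_pos: [0.4919, 0.275, 0.0171]
tool_rot: [3.141, -0.0, 1.642]
contact_force: [-0.5, -0.9, 2.9]
opening: 0.0214
grip_force: 15.0
```

Emit:
send_rows:
  targets:
    - [0,0,0,0.03,0]
    - [0,0,0,0.05,0]
    - [0,-0.007,-0.04,0.02,0]
    - [0,-0.01,-0.05,0,0]
    - [0,-0.01,-0.05,0,0]

```text
time: 3.05
tool_pos: [0.4649, 0.1358, 0.1175]
tool_rot: [3.139, 0.0, 1.643]
contact_force: [0.0, -0.6, -1.2]
opening: 0.0216
grip_force: 15.0
```

Emit:
send_rows:
  targets:
    - [0,-0.01,-0.05,0,0]
    - [0,0,-0.05,0,0]
    - [0,0,-0.05,0,0]
    - [0,0,-0.018,-0.03,0]
    - [0,0,0,0,0]

```text
time: 3.55
tool_pos: [0.4534, -0.0322, 0.0845]
tool_rot: [-3.137, -0.001, 1.637]
contact_force: [-0.4, 0.1, -0.5]
opening: 0.0214
grip_force: 15.0
```

Emit:
send_rows:
  targets:
    - [0,0,0,-0.03,0]
    - [0,0,0,-0.03,0]
    - [0,0,0,-0.01,0]
    - [0,0,0,0,0]
    - [0.35,0,0,0,0]

```text
time: 4.05
tool_pos: [0.4558, -0.0297, 0.0175]
tool_rot: [3.14, 0.0, 1.643]
contact_force: [1.1, 0.6, -0.1]
opening: 0.0261
grip_force: 0.0
```

Emit:
send_rows:
  targets:
    - [0.35,0,0,0,0]
    - [0.35,0,0,0,0]
    - [0.35,0,0,0.05,0]
    - [0.8,0,0,0.05,0]
    - [0.88,0,0,0.05,0]

```text
time: 4.55
tool_pos: [0.4548, -0.0301, 0.1687]
tool_rot: [3.142, -0.0, 1.642]
contact_force: [0.9, -1.1, -0.8]
opening: 0.044
grip_force: 0.0
```

Emit:
send_rows:
  targets:
    - [0.88,0.0105,0.048,0,0]
    - [0.88,0.0105,0.048,0,0]
    - [0.88,0.0105,0.048,0,0]
    - [0.88,0.0105,0.048,0,0]
    - [0.88,0.0105,0.048,0,0]

```text
time: 5.05
tool_pos: [0.5078, 0.2119, 0.1675]
tool_rot: [3.14, -0.0, 1.642]
contact_force: [1.9, -1.0, 0.3]
opening: 0.0798
grip_force: 0.0
```

Emit:
send_rows:
  targets:
    - [0.88,0.0105,0.048,0,0]
    - [0.88,0.0105,0.048,0,0]
    - [0.88,0.01,0.04,0,0]
    - [0.88,0,0,0,0]
    - [0.88,0,0,0,0]

```text
time: 5.55
tool_pos: [0.5382, 0.3465, 0.1664]
tool_rot: [-3.141, 0.0, 1.644]
contact_force: [0.3, 0.0, -0.2]
opening: 0.0805
grip_force: 0.0
```

Run:
```python
from h import *
s=observe();print(s["tool_pos"],s["tool_rot"])
p,d=read_camera("side");P=cloud("side",d);cv2.imwrite("pics/s2.png",p[:,:,::-1])
H=cv2.cvtColor(p,cv2.COLOR_RGB2HSV);h,S,V=[H[...,i].astype(int) for i in range(3)]
m=(h>105)&(h<125)&(S>150);q=P[m&(P[...,0]>.35)&(P[...,0]<.55)&(abs(P[...,1]+.03)<.1)&(P[...,2]<.03)];print(len(q))
# glue
m=(h>5)&(h<18)&(S>200);m[:,:]&=True
q=P[m&(P[...,2]>.08)&(P[...,2]<.12)&(P[...,0]<.9)&(P[...,1]<.1)];print("glue cap",len(q),np.median(q,0) if len(q) else 0)
f=np.load("pics/scene0.npz");P=cloud("scene",f["d"]);print(P[213,161],P[225,167])
# hopper rim
for n in("scene","side"):
    f=np.load(f"pics/{n}0.npz");P=cloud(n,f["d"]);H=cv2.cvtColor(f["p"],cv2.COLOR_RGB2HSV);m=(H[...,0]>60)&(H[...,0]<90)&(H[...,1]>90)&(abs(P[...,2]-.1)<.005)&(P[...,1]<0)&(P[...,1]>-.48)
    q=(P[m][:,:2]*1000).astype(np.float32);print(n,cv2.minAreaRect(q),cv2.boxPoints(cv2.minAreaRect(q)).round())
```

```text
[0.53817847 0.34652096 0.16640727] [-3.14144789e+00  4.53186098e-04  1.64359746e+00]
722
glue cap 0 0
[ 0.7786787  -0.07320793  0.10978407] [ 0.78039399 -0.06151339  0.06742628]
scene ((560.3389892578125, -286.94244384765625), (286.8939208984375, 218.8634796142578), 11.11658763885498) [[ 398. -207.]
 [ 441. -422.]
 [ 722. -367.]
 [ 680. -152.]]
side ((555.546630859375, -281.70831298828125), (283.6082458496094, 226.01316833496094), 10.999940872192383) [[ 395. -198.]
 [ 438. -420.]
 [ 716. -366.]
 [ 673. -144.]]
```

Emit:
send_rows:
  targets:
    - [0.88,0,0,-0.05,0]
    - [0.88,0,0,-0.04,0]
    - [0.88,0,0,-0.015,0]
    - [0.88,0,0,0,0]
  grip_force: 60

```text
time: 6.0
tool_pos: [0.5371, 0.3435, 0.0591]
tool_rot: [-3.136, 0.002, 1.64]
contact_force: [0.6, -0.2, -0.1]
opening: 0.0808
grip_force: 0.0
```

Emit:
send_rows:
  targets:
    - [0.5,0,0,0,0]
    - [0.5,0,0,0,0]
    - [0.5,0,0,0,0]
    - [0.5,0,0,0,0]
    - [0.5,0,0,0,0]

```text
time: 6.5
tool_pos: [0.5392, 0.346, 0.0632]
tool_rot: [3.139, -0.001, 1.642]
contact_force: [-0.0, -0.6, 6.8]
opening: 0.0598
grip_force: 59.9
```

Gripped at 60 mm. Lift a little and check for sagging.

Emit:
send_rows:
  targets:
    - [0.5,0,0,0.01,0]
    - [0.5,0,0,0.01,0]
    - [0.5,0,0,0.01,0]
    - [0.5,0,0,0,0]
    - [0.5,0,0,0,0]

```text
time: 7.0
tool_pos: [0.5387, 0.3459, 0.0918]
tool_rot: [3.141, -0.0, 1.642]
contact_force: [-0.6, -0.5, -3.8]
opening: 0.0598
grip_force: 59.9
```

```bash
cat > tilt.py <<'E'
from h import *
import sys
n=sys.argv[1];s=observe();print(s["time"],s["tool_pos"].round(4),s["contact_force"].round(2),s["torque"].round(3))
p,d=read_camera(n);P=cloud(n,d,s);cv2.imwrite(f"pics/{sys.argv[2]}.png",p[:,:,::-1])
H=cv2.cvtColor(p,cv2.COLOR_RGB2HSV);h,S=H[...,0].astype(int),H[...,1]
t=s["tool_pos"];a=s["tool_rot"][2]-np.pi/2   # tray x axis =(sin a,-cos a)
ex=np.array([np.sin(a),-np.cos(a)]);ey=np.array([np.cos(a),np.sin(a)])
r=P[...,:2]-t[:2];X=r@ex;Y=r@ey
m=(d>0)&(abs(Y)<.1)&(X>.0)&(X<.21)&(P[...,2]>t[2]-.2)&(P[...,2]<t[2]+.03)
g=m&(h>60)&(h<90)&(S>90)
w=m&(S<45)&(abs(Y)<.085)
for k,mm in(("green",g),("white",w)):
    if mm.sum()<20: print(k,mm.sum());continue
    x,z=X[mm],P[...,2][mm]
    k1=np.polyfit(x,z,1)
    for _ in range(5):
        e=abs(z-np.polyval(k1,x));i=e<=max(np.median(e)*1.5,.003);k1=np.polyfit(x[i],z[i],1)
    print(k,mm.sum(),"slope deg",np.degrees(np.arctan(k1[0])).round(1),"z at x=.1:",np.polyval(k1,.1).round(4),"X",np.quantile(x,[.02,.98]).round(3))
E
python3 tilt.py side s3
```

```text
7.0 [0.5387 0.3459 0.0918] [-0.63 -0.47 -3.77] [ 0.243  0.115 -0.014]
green 133 slope deg 0.3 z at x=.1: 0.0546 X [0.102 0.163]
white 1716 slope deg 10.0 z at x=.1: 0.0338 X [0.003 0.172]
```

View pics/s3.png

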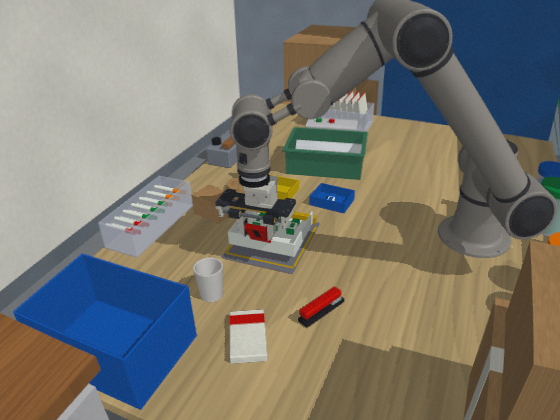

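Emit:
send_rows:
  targets:
    - [0.5,0,0,0.015,0]
    - [0.5,0,0,0.02,0]
    - [0.5,0,0,0.025,0]
    - [0.5,0,0,0.02,0]
    - [0.5,0,0,0.013,0]

```text
time: 7.55
tool_pos: [0.5388, 0.346, 0.1856]
tool_rot: [3.141, -0.0, 1.642]
contact_force: [-0.4, 0.7, -3.8]
opening: 0.0593
grip_force: 59.9
```

Emit:
send_rows:
  targets:
    - [0.5,-0.001,-0.01,0,0]
    - [0.5,-0.001,-0.02,0,0.01]
    - [0.5,-0.002,-0.03,0,0.01]
    - [0.5,-0.002,-0.03,0,0.01]
    - [0.5,-0.002,-0.03,0,0.01]

```text
time: 8.05
tool_pos: [0.5293, 0.2239, 0.1827]
tool_rot: [-3.139, 0.001, 1.682]
contact_force: [-0.4, -0.5, -3.9]
opening: 0.0598
grip_force: 59.9
```

Emit:
send_rows:
  targets:
    - [0.5,-0.002,-0.03,0,0.01]
    - [0.5,-0.002,-0.03,0,0.01]
    - [0.5,-0.002,-0.03,0,0.01]
    - [0.5,-0.002,-0.03,0,0.01]
    - [0.5,-0.002,-0.03,0,0.01]

```text
time: 8.55
tool_pos: [0.5191, 0.0741, 0.1829]
tool_rot: [-3.139, -0.0, 1.732]
contact_force: [0.4, 0.2, -3.7]
opening: 0.0597
grip_force: 59.9
```

Emit:
send_rows:
  targets:
    - [0.5,-0.002,-0.03,0,0.01]
    - [0.5,-0.002,-0.03,0,0.01]
    - [0.5,-0.001,-0.025,0,0.01]
    - [0.5,-0.001,-0.015,0,0.002]
    - [0.5,0,-0.008,0,0]

```text
time: 9.05
tool_pos: [0.5132, -0.0337, 0.1831]
tool_rot: [-3.139, -0.001, 1.762]
contact_force: [0.0, -0.3, -4.2]
opening: 0.0596
grip_force: 59.9
```

```bash
python3 tilt.py side s4; python3 tilt.py scene c4
```

```text
9.05 [ 0.5132 -0.0337  0.1831] [ 0.05 -0.34 -4.16] [0.249 0.103 0.067]
green 796 slope deg -63.7 z at x=.1: 0.147 X [0.106 0.164]
white 742 slope deg -5.6 z at x=.1: 0.135 X [0.011 0.169]
9.1 [ 0.5135 -0.0341  0.1833] [-0.59 -0.61 -3.23] [0.247 0.063 0.014]
green 306 slope deg -0.5 z at x=.1: 0.1454 X [0.041 0.169]
white 1192 slope deg -0.8 z at x=.1: 0.1302 X [0.018 0.188]
```

View pics/c4.png

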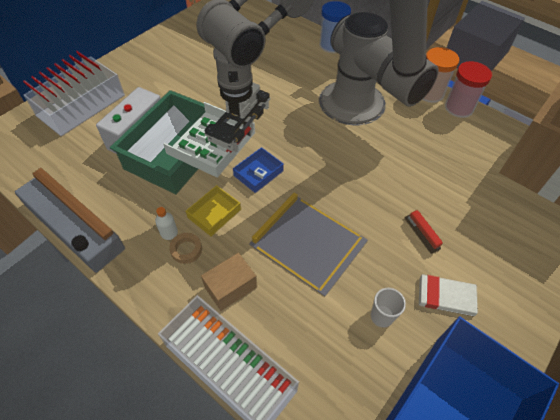

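Emit:
send_rows:
  targets:
    - [0.5,0.002,-0.01,0,0]
    - [0.5,0.003,-0.015,0,0]
    - [0.5,0,0,-0.01,0]
    - [0.5,0,0,-0.01,0]
    - [0.5,0,0,0,0]

```text
time: 9.65
tool_pos: [0.5183, -0.0566, 0.1623]
tool_rot: [-3.138, -0.002, 1.764]
contact_force: [-0.6, 0.3, -3.7]
opening: 0.06
grip_force: 59.9
```

Emit:
send_rows:
  targets:
    - [0.5,0,0,-0.003,0]
    - [0.5,0,0,-0.003,0]
    - [0.5,0,0,0,0]

```text
time: 9.95
tool_pos: [0.5195, -0.0569, 0.1582]
tool_rot: [-3.141, -0.0, 1.764]
contact_force: [-1.2, 0.4, -3.6]
opening: 0.0596
grip_force: 59.9
```

Emit:
send_rows:
  targets:
    - [0.5,0,0,-0.003,0]
    - [0.5,0,0,0,0]
    - [0.5,0,0,0,0]

```text
time: 10.25
tool_pos: [0.5201, -0.0572, 0.1563]
tool_rot: [3.14, 0.001, 1.764]
contact_force: [-0.0, 2.5, 2.6]
opening: 0.0598
grip_force: 59.9
```

Emit:
send_rows:
  targets:
    - [0.5,0,0,0,0]
    - [0.5,0,0,0,0]
    - [0.5,0.001,-0.007,0.01,0]
    - [0.5,0.002,-0.008,0.011,0]
    - [0.5,0,0,0,0]
  grip_force: 15

```text
time: 10.75
tool_pos: [0.5238, -0.0739, 0.1783]
tool_rot: [3.139, 0.002, 1.763]
contact_force: [0.2, 0.7, 1.9]
opening: 0.0601
grip_force: 15.0
```

```bash
python3 tilt.py scene c5
```

```text
10.75 [ 0.5238 -0.0739  0.1783] [0.15 0.66 1.95] [-0.274  0.073  0.111]
green 274 slope deg -8.9 z at x=.1: 0.1233 X [0.052 0.207]
white 1001 slope deg -13.0 z at x=.1: 0.1116 X [0.007 0.172]
```

Emit:
send_rows:
  targets:
    - [0.5,0.002,-0.009,0.009,0]
    - [0.5,0.002,-0.009,0.009,0]
    - [0.5,0.002,-0.01,0.008,0]
    - [0.5,0.002,-0.01,0.007,0]
    - [0.5,0,0,0,0]

```text
time: 11.3
tool_pos: [0.5314, -0.112, 0.2106]
tool_rot: [3.14, 0.002, 1.762]
contact_force: [0.4, -0.0, -3.1]
opening: 0.0598
grip_force: 15.0
```

```bash
python3 tilt.py scene c6
```

```text
11.3 [ 0.5314 -0.112   0.2106] [ 0.44 -0.   -3.11] [0.084 0.045 0.049]
green 212 slope deg -25.5 z at x=.1: 0.1181 X [0.039 0.134]
white 330 slope deg -37.4 z at x=.1: 0.1053 X [0.    0.134]
```

Emit:
send_rows:
  targets:
    - [0.5,0.002,-0.011,0.006,0]
    - [0.5,0.002,-0.011,0.005,0]
    - [0.5,0,0,0,0]
    - [0.5,0,0,0,0]
    - [0.5,0,0,0,0]

```text
time: 11.85
tool_pos: [0.5345, -0.132, 0.2203]
tool_rot: [-3.141, -0.0, 1.764]
contact_force: [-1.6, 0.0, -2.6]
opening: 0.06
grip_force: 15.0
```

```bash
python3 tilt.py scene c7;python3 tilt.py side s7; python3 -c "
import cv2,numpy as np
a=cv2.imread('pics/c7.png')[60:220,80:320];b=cv2.imread('pics/s7.png')[90:250,220:460]
cv2.imwrite('pics/v7.png',cv2.resize(np.vstack([a,b]),None,fx=1.85,fy=1.85))"
```

```text
11.85 [ 0.5345 -0.132   0.2203] [-1.59  0.04 -2.64] [ 0.072  0.044 -0.022]
green 189 slope deg -35.8 z at x=.1: 0.1076 X [0.059 0.155]
white 285 slope deg -31.2 z at x=.1: 0.0925 X [0.049 0.152]
11.9 [ 0.5345 -0.1319  0.2203] [ 0.3   0.09 -2.71] [0.063 0.015 0.031]
green 1156 slope deg -72.4 z at x=.1: -0.0728 X [0.045 0.063]
white 239 slope deg -31.0 z at x=.1: 0.0878 X [0.004 0.149]
```

View pics/v7.png

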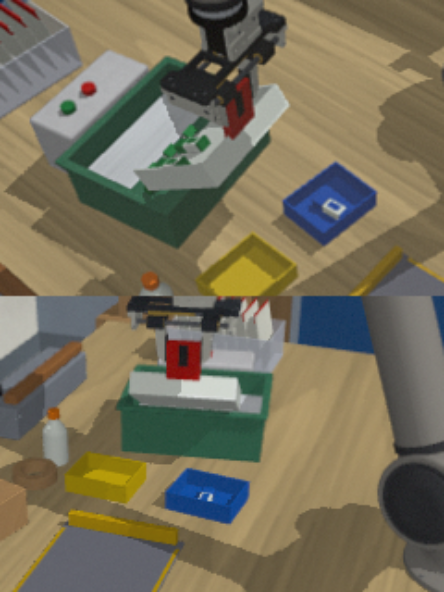

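Emit:
send_rows:
  targets:
    - [0.5,0.002,-0.012,0.005,0]
    - [0.5,0.002,-0.012,0.004,0]
    - [0.5,0.002,-0.012,0.004,0]
    - [0.5,0,0,0,0]
    - [0.5,0,0,0,0]

```text
time: 12.45
tool_pos: [0.5406, -0.1687, 0.2334]
tool_rot: [3.141, -0.0, 1.763]
contact_force: [-0.1, -0.8, -3.2]
opening: 0.0601
grip_force: 15.0
```

```bash
python3 tilt.py scene c8;python3 tilt.py side s8; python3 -c "
import cv2,numpy as np
a=cv2.imread('pics/c8.png')[60:220,80:320];b=cv2.imread('pics/s8.png')[90:250,220:460]
cv2.imwrite('pics/v8.png',cv2.resize(np.vstack([a,b]),None,fx=1.85,fy=1.85))"
```

```text
12.45 [ 0.5406 -0.1687  0.2334] [-0.08 -0.75 -3.21] [-0.025  0.031  0.051]
green 94 slope deg -17.5 z at x=.1: 0.0745 X [0.013 0.189]
white 662 slope deg -32.3 z at x=.1: 0.1041 X [0.059 0.209]
12.5 [ 0.5404 -0.1682  0.2333] [-0.63 -0.43 -2.61] [-0.002  0.072 -0.014]
green 973 slope deg -70.4 z at x=.1: -0.1572 X [0.008 0.027]
white 531 slope deg -31.9 z at x=.1: 0.0992 X [0.006 0.208]
```

View pics/v8.png

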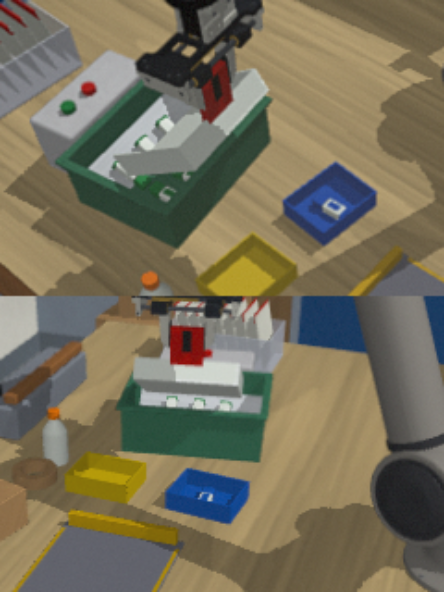

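Emit:
send_rows:
  targets:
    - [0.5,0,0,0,0]
    - [0.5,0,0,0,0]
    - [0.5,0,0,0.01,0]
    - [0.5,0,0,0.02,0]
    - [0.5,0,0,0.03,0]
  grip_force: 60

```text
time: 13.05
tool_pos: [0.54, -0.1677, 0.2934]
tool_rot: [-3.139, -0.002, 1.764]
contact_force: [0.8, -0.0, -2.9]
opening: 0.0596
grip_force: 60.0
```

Emit:
send_rows:
  targets:
    - [0.5,-0.002,0.01,0.03,0]
    - [0.5,-0.004,0.02,0.03,0]
    - [0.5,-0.006,0.03,0,0]
    - [0.5,-0.006,0.03,0,0]
    - [0.5,-0.006,0.03,0,0]

```text
time: 13.55
tool_pos: [0.5163, -0.047, 0.3546]
tool_rot: [3.14, 0.001, 1.764]
contact_force: [0.4, -0.0, -2.4]
opening: 0.0597
grip_force: 60.0
```

Emit:
send_rows:
  targets:
    - [0.5,-0.006,0.03,0,0]
    - [0.5,-0.006,0.03,0,0]
    - [0.5,0,0.03,0,0]
    - [0.5,0,0.02,0,0]
    - [0.5,0,0,0,0]

```text
time: 14.05
tool_pos: [0.5043, 0.0643, 0.3545]
tool_rot: [3.14, -0.001, 1.767]
contact_force: [0.1, -0.4, -2.5]
opening: 0.059
grip_force: 60.0
```

```bash
python3 tilt.py scene c9;python3 tilt.py side s9; python3 -c "
import cv2,numpy as np
a=cv2.imread('pics/c9.png')[60:220,80:320];b=cv2.imread('pics/s9.png')[90:250,220:460]
cv2.imwrite('pics/v9.png',cv2.resize(np.vstack([a,b]),None,fx=1.85,fy=1.85))"
```

```text
14.05 [0.5043 0.0643 0.3545] [ 0.11 -0.44 -2.46] [-0.006  0.069  0.022]
green 0
white 709 slope deg -31.6 z at x=.1: 0.2248 X [0.009 0.12 ]
14.1 [0.5045 0.0628 0.3543] [ 0.2  -0.64 -2.22] [-0.027  0.001 -0.012]
green 0
white 382 slope deg -31.6 z at x=.1: 0.2207 X [0.003 0.114]
```

View pics/v9.png

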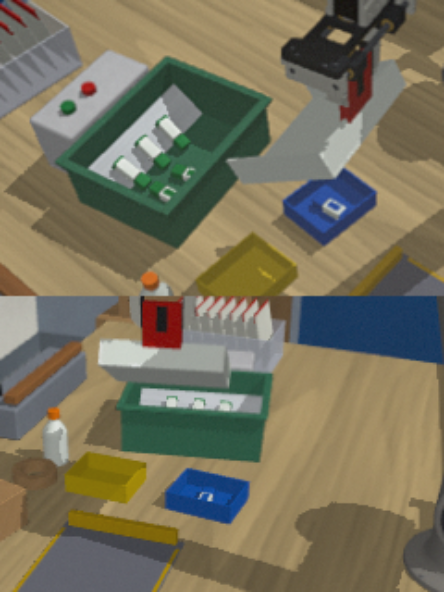

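Three markers lean on the slope and two lie on the hopper floor, so all five are in. Blue is in its tub, and the tray is still held, nose down. Next I measure the plate and the stop.

Run:
```python
from h import *
for n in("scene","side"):
    p,d=read_camera(n);P=cloud(n,d);H=cv2.cvtColor(p,cv2.COLOR_RGB2HSV);h,S,V=[H[...,i].astype(int) for i in range(3)]
    box=(P[...,0]>.4)&(P[...,0]<.7)&(P[...,1]>.08)&(P[...,1]<.4)&(d>0)
    y=(h>18)&(h<35)&(S>150)&box
    t=y&(abs(P[...,2]-.032)<.003);q=P[t];r=cv2.minAreaRect((q[:,:2]*1000).astype(np.float32));print(n,"stop top",len(q),r,q[:,2].mean())
    k=np.polyfit(q[:,0],q[:,1],1);print(" fit",k,np.degrees(np.arctan(k[0])),np.polyval(k,.545))
    b=y&(P[...,2]<.012);q=P[b]*1000
    g=((S<60)&box&(abs(P[...,2]-.006)<.006)).astype(np.uint8);g|=b.astype(np.uint8)
    N,L,st,ce=cv2.connectedComponentsWithStats(g);i=1+np.argmax(st[1:,4]);q=P[L==i]*1000;r=cv2.minAreaRect(q[:,:2].astype(np.float32));print(" plate",st[i,4],r,np.median(q[:,2]))
```

```text
scene stop top 249 ((555.147705078125, 118.49769592285156), (187.23403930664062, 16.309246063232422), 2.5516412258148193) 0.03170521367544535
 fit [0.03764036 0.09711859] 2.1556159172418186 0.11763258626488472
 plate 5502 ((548.9625854492188, 231.14710998535156), (213.36203002929688, 251.51193237304688), 2.5488319396972656) 5.5751249738074105
side stop top 184 ((551.8885498046875, 121.6736068725586), (186.61155700683594, 22.656007766723633), 1.4557018280029297) 0.03208342816202286
 fit [0.03588731 0.10220541] 2.0553091553590175 0.12176398738409529
 plate 3552 ((548.05419921875, 236.48171997070312), (211.40069580078125, 255.599853515625), 2.195270538330078) 6.758722993001232
```

Emit:
send_rows:
  targets:
    - [0.5,0.007,0.02,0,-0.025]
    - [0.5,0.009,0.03,0,-0.03]
    - [0.5,0.009,0.035,0,-0.03]
    - [0.5,0.009,0.035,0,-0.03]
    - [0.5,0.009,0.035,0,-0.03]

```text
time: 14.75
tool_pos: [0.5484, 0.2169, 0.3536]
tool_rot: [3.141, 0.0, 1.616]
contact_force: [0.1, -0.4, -2.7]
opening: 0.0595
grip_force: 60.0
```

Emit:
send_rows:
  targets:
    - [0.5,0.001,0.003,-0.02,-0.01]
    - [0.5,0,0,-0.035,0]
    - [0.5,0,0,-0.04,0]
    - [0.5,0,0,-0.035,0]
    - [0.5,0,0,-0.015,0]

```text
time: 15.25
tool_pos: [0.5474, 0.2182, 0.2046]
tool_rot: [-3.136, 0.002, 1.607]
contact_force: [0.0, -0.2, -2.1]
opening: 0.0594
grip_force: 60.0
```

Run:
```python
from h import *
s=observe();print(s["tool_pos"],s["tool_rot"],s["contact_force"])
t=s["tool_pos"];a=s["tool_rot"][2]-np.pi/2;ex=np.array([np.sin(a),-np.cos(a)]);ey=np.array([np.cos(a),np.sin(a)])
for n in("scene","side"):
    p,d=read_camera(n);P=cloud(n,d);S=cv2.cvtColor(p,cv2.COLOR_RGB2HSV)[...,1]
    r=P[...,:2]-t[:2];X=r@ex;Y=r@ey;Z=P[...,2]
    m=(d>0)&(abs(Y)<.11)&(X>-.08)&(X<.16)&(Z>.009)&(Z<t[2]+.0)&(S<70)
    for lo in np.arange(.01,t[2],.02):
        k=m&(Z>=lo)&(Z<lo+.02)
        if k.sum()>5: print(n,lo.round(2),k.sum(),"X",np.quantile(X[k],[.03,.5,.97]).round(3),"Y",np.quantile(Y[k],[.02,.98]).round(3))
```

```text
[0.54735294 0.21819047 0.20457991] [-3.13562183e+00  1.59637662e-03  1.60728408e+00] [ 0.01085331 -0.23856942 -2.05362775]
scene 0.01 24 X [-0.076 -0.012  0.096] Y [-0.07  0.1 ]
scene 0.05 113 X [0.106 0.115 0.122] Y [-0.031  0.095]
scene 0.07 307 X [0.076 0.094 0.124] Y [-0.022  0.096]
scene 0.09 342 X [0.045 0.065 0.13 ] Y [-0.014  0.096]
scene 0.11 325 X [0.019 0.039 0.097] Y [-0.093  0.097]
scene 0.13 228 X [-0.025  0.008  0.071] Y [-0.092  0.097]
scene 0.15 605 X [-0.024 -0.016  0.024] Y [-0.091  0.097]
scene 0.17 305 X [-0.012 -0.007  0.005] Y [-0.092  0.096]
side 0.01 66 X [-0.075  0.005  0.085] Y [-0.09   0.094]
side 0.07 25 X [0.081 0.105 0.128] Y [-0.097 -0.094]
side 0.09 49 X [0.045 0.084 0.13 ] Y [-0.097 -0.094]
side 0.11 49 X [0.012 0.053 0.095] Y [-0.096 -0.094]
side 0.13 129 X [-0.029 -0.024  0.055] Y [-0.096  0.092]
side 0.15 611 X [-0.028 -0.019  0.004] Y [-0.095  0.09 ]
side 0.17 245 X [-0.017 -0.01  -0.004] Y [-0.095  0.091]
side 0.19 7 X [-0.013 -0.01  -0.008] Y [-0.005  0.004]
```

Emit:
send_rows:
  targets:
    - [0.5,-0.001,0.02,0,0]
    - [0.5,-0.001,0.027,0,0]
    - [0.5,0,0,-0.02,0]
    - [0.5,0,0,-0.015,0]
    - [0.5,0,0,0,0]

```text
time: 15.85
tool_pos: [0.5465, 0.2662, 0.1728]
tool_rot: [-3.14, 0.001, 1.608]
contact_force: [-0.3, -0.2, -3.2]
opening: 0.06
grip_force: 60.0
```

Emit:
send_rows:
  targets:
    - [0.5,0,0,-0.005,0]
    - [0.5,0,0,-0.004,0]
    - [0.5,0,0,0,0]

```text
time: 16.15
tool_pos: [0.5468, 0.2666, 0.1648]
tool_rot: [3.141, -0.0, 1.608]
contact_force: [-0.6, -0.5, -1.8]
opening: 0.0592
grip_force: 60.0
```

Emit:
send_rows:
  targets:
    - [0.5,0,0,-0.004,0]
    - [0.5,0,0,0,0]
    - [0.5,0,0,0,0]

```text
time: 16.45
tool_pos: [0.5466, 0.2668, 0.1605]
tool_rot: [3.142, 0.0, 1.609]
contact_force: [0.1, -0.4, -2.3]
opening: 0.0598
grip_force: 60.0
```

Emit:
send_rows:
  targets:
    - [0.5,0,0,-0.003,0]
    - [0.5,0,0,0,0]
    - [0.5,-0.0005,0.01,-0.007,0]
    - [0.5,-0.0005,0.01,-0.007,0]
    - [0.5,0,0,0,0]
  grip_force: 15

```text
time: 16.95
tool_pos: [0.5452, 0.2885, 0.1423]
tool_rot: [-3.141, -0.0, 1.61]
contact_force: [0.4, -0.1, -1.8]
opening: 0.06
grip_force: 15.0
```

Emit:
send_rows:
  targets:
    - [0.5,-0.0005,0.013,-0.012,0]
    - [0.5,-0.0005,0.0125,-0.012,0]
    - [0.5,-0.0005,0.0105,-0.014,0]
    - [0.5,-0.0005,0.0105,-0.014,0]
    - [0.5,0,0,0,0]

```text
time: 17.45
tool_pos: [0.5419, 0.3345, 0.0883]
tool_rot: [-3.137, 0.001, 1.611]
contact_force: [-0.3, 0.3, -3.2]
opening: 0.0599
grip_force: 15.0
```

```bash
cat > nose.py <<'E'
from h import *
s=observe();print(s["time"],s["tool_pos"].round(4),s["tool_rot"].round(3),s["contact_force"].round(1),s["torque"].round(3))
t=s["tool_pos"];a=.04;ex=np.array([np.sin(a),-np.cos(a)]);ey=np.array([np.cos(a),np.sin(a)])
F=np.array([.553,.127])
for n in("scene","side"):
    p,d=read_camera(n);P=cloud(n,d);S=cv2.cvtColor(p,cv2.COLOR_RGB2HSV)[...,1]
    r=P[...,:2]-F;X=r@ex;Y=r@ey;Z=P[...,2]     # stop frame
    m=(d>0)&(abs(Y)<.12)&(X>-.2)&(X<.0)&(Z>.009)&(Z<.14)&(S<70)
    w=m&(abs(abs(Y)-.093)<.008)
    for nm,k in(("floor",m&(abs(Y)<.085)&(X>-.1)&(Z<.06)),("walls",w)):
        if k.sum()<15: print(n,nm,k.sum());continue
        c=np.polyfit(X[k],Z[k],1);print(n,nm,k.sum(),"deg",np.degrees(np.arctan(c[0])).round(1),"X",np.quantile(X[k],[.02,.98]).round(3),"Z",np.quantile(Z[k],[.02,.5,.98]).round(3),"Y",np.quantile(Y[k],[.02,.98]).round(3))
    cv2.imwrite(f"pics/n_{n}.png",p[:,:,::-1])
E
python3 nose.py
```

```text
17.45 [0.5419 0.3345 0.0883] [-3.137e+00  1.000e-03  1.611e+00] [-0.3  0.3 -3.2] [0.078 0.04  0.032]
scene floor 1160 deg -6.2 X [-0.098 -0.029] Z [0.009 0.014 0.02 ] Y [-0.081  0.069]
scene walls 919 deg -6.6 X [-0.195 -0.029] Z [0.011 0.038 0.064] Y [-0.095  0.095]
side floor 329 deg -7.5 X [-0.099 -0.024] Z [0.01  0.016 0.021] Y [-0.071  0.078]
side walls 465 deg -8.2 X [-0.199 -0.034] Z [0.012 0.045 0.068] Y [-0.097  0.094]
```

Emit:
send_rows:
  targets:
    - [0.5,-0.0005,0.006,-0.01,0]
    - [0.5,-0.0005,0.005,-0.01,0]
    - [0.5,0,0.002,-0.006,0]
    - [0.5,0,0,-0.002,0]
    - [0.5,0,0,0,0]

```text
time: 18.05
tool_pos: [0.5426, 0.347, 0.0644]
tool_rot: [3.141, -0.001, 1.609]
contact_force: [-3.1, 0.5, 4.8]
opening: 0.0601
grip_force: 15.0
```

```bash
python3 nose.py
```

```text
18.05 [0.5426 0.347  0.0644] [ 3.141e+00 -1.000e-03  1.609e+00] [-3.1  0.5  4.8] [0.158 0.473 0.097]
scene floor 972 deg -0.1 X [-0.099 -0.031] Z [0.009 0.011 0.015] Y [-0.081  0.072]
scene walls 873 deg -4.0 X [-0.196 -0.033] Z [0.01  0.031 0.049] Y [-0.094  0.096]
side floor 351 deg -0.2 X [-0.099 -0.026] Z [0.009 0.012 0.015] Y [-0.073  0.083]
side walls 363 deg -4.9 X [-0.197 -0.036] Z [0.01  0.033 0.05 ] Y [-0.097  0.094]
```

Emit:
send_rows:
  targets:
    - [0.5,0,-0.003,0.002,0]
    - [0.5,0,-0.005,0,0]
    - [0.5,0,-0.006,0,0]
    - [0.5,0.001,-0.006,0,0]
    - [0.5,0,0,0,0]

```text
time: 18.65
tool_pos: [0.5438, 0.3251, 0.0652]
tool_rot: [-3.141, 0.001, 1.608]
contact_force: [1.0, -0.1, -2.8]
opening: 0.06
grip_force: 15.0
```

Emit:
send_rows:
  targets:
    - [0.5,0,-0.002,0,0]
    - [0.5,0,-0.001,0,0]
    - [0.5,0,0,0,0]

```text
time: 18.95
tool_pos: [0.5436, 0.3233, 0.0654]
tool_rot: [-3.142, 0.0, 1.609]
contact_force: [-0.5, 0.2, -2.4]
opening: 0.0601
grip_force: 15.0
```

```bash
python3 nose.py
```

```text
18.95 [0.5436 0.3233 0.0654] [-3.142  0.     1.609] [-0.5  0.2 -2.4] [0.07  0.068 0.02 ]
scene floor 1096 deg -0.1 X [-0.098 -0.01 ] Z [0.009 0.011 0.014] Y [-0.08   0.072]
scene walls 879 deg -7.4 X [-0.178 -0.01 ] Z [0.01  0.031 0.133] Y [-0.094  0.096]
side floor 431 deg -0.5 X [-0.099 -0.011] Z [0.009 0.011 0.015] Y [-0.074  0.08 ]
side walls 450 deg -4.6 X [-0.184 -0.018] Z [0.01  0.033 0.133] Y [-0.097  0.093]
```

Emit:
send_rows:
  targets:
    - [0.5,0,0,-0.001,0]
    - [0.5,0,-0.002,0,0]
    - [0.5,0,-0.002,0,0]
    - [0.5,0,-0.001,0,0]
    - [0.5,0,0,0,0]

```text
time: 19.55
tool_pos: [0.5438, 0.3181, 0.0646]
tool_rot: [3.141, 0.0, 1.609]
contact_force: [0.8, -0.0, -0.7]
opening: 0.0601
grip_force: 15.0
```

Emit:
send_rows:
  targets:
    - [0.5,0,-0.001,0,0]
    - [0.5,0,-0.001,0,0]
    - [0.5,0,0,0,0]

```text
time: 19.85
tool_pos: [0.5438, 0.3162, 0.0646]
tool_rot: [3.141, 0.0, 1.609]
contact_force: [0.2, 0.5, -0.5]
opening: 0.06
grip_force: 15.0
```

Emit:
send_rows:
  targets:
    - [0.5,0,-0.001,0,0]
    - [0.5,0,-0.001,0,0]
    - [0.5,0,0,0,0]

```text
time: 20.15
tool_pos: [0.5437, 0.3143, 0.0646]
tool_rot: [3.141, -0.0, 1.609]
contact_force: [-0.6, 0.4, -0.1]
opening: 0.0602
grip_force: 15.0
```

Emit:
send_rows:
  targets:
    - [0.5,0,-0.001,0,0]
    - [0.5,0,0,0,0]

```text
time: 20.35
tool_pos: [0.5437, 0.3133, 0.0646]
tool_rot: [3.141, -0.0, 1.609]
contact_force: [-0.4, 0.8, 0.7]
opening: 0.0602
grip_force: 15.0
```

Emit:
send_rows:
  targets:
    - [0.5,0,-0.001,0,0]
    - [0.5,0,0,0,0]

```text
time: 20.55
tool_pos: [0.5439, 0.3127, 0.0647]
tool_rot: [3.141, -0.001, 1.608]
contact_force: [1.0, 4.0, 0.5]
opening: 0.0601
grip_force: 15.0
```

Emit:
send_rows:
  targets:
    - [0.5,0,-0.001,0,0]
    - [0.5,0,0,0,0]
    - [0.5,0,0,0,0]

```text
time: 20.85
tool_pos: [0.5442, 0.3124, 0.0649]
tool_rot: [3.14, -0.002, 1.608]
contact_force: [1.3, 6.4, 0.1]
opening: 0.0599
grip_force: 15.0
```

```bash
python3 nose.py
```

```text
20.85 [0.5442 0.3124 0.0649] [ 3.140e+00 -2.000e-03  1.608e+00] [1.3 6.4 0.1] [ 0.877 -0.117 -0.227]
scene floor 1121 deg -0.1 X [-0.097 -0.003] Z [0.009 0.011 0.014] Y [-0.081  0.071]
scene walls 838 deg -9.2 X [-0.177 -0.004] Z [0.01  0.031 0.135] Y [-0.094  0.096]
side floor 456 deg -0.3 X [-0.098 -0.003] Z [0.009 0.011 0.014] Y [-0.073  0.082]
side walls 439 deg -6.3 X [-0.18  -0.006] Z [0.009 0.033 0.134] Y [-0.097  0.094]
```

Emit:
send_rows:
  targets:
    - [0.5,0,0.001,0,0]
    - [0.6,0,0,0,0]
    - [0.8,0,0,0,0]
    - [0.88,0,0,0,0]
    - [0.88,0,0,0,0]

```text
time: 21.45
tool_pos: [0.5433, 0.3118, 0.0642]
tool_rot: [-3.141, 0.001, 1.609]
contact_force: [1.0, -0.0, 0.1]
opening: 0.0785
grip_force: 0.0
```

Emit:
send_rows:
  targets:
    - [0.88,0,0,0,0]
    - [0.88,0,0,0.02,0]
    - [0.88,0,0,0.05,0]
    - [0.88,0,0,0.05,0]
    - [0.88,0,0.03,0.05,0]

```text
time: 21.95
tool_pos: [0.5442, 0.3359, 0.2303]
tool_rot: [3.14, 0.001, 1.606]
contact_force: [0.3, 1.4, -0.1]
opening: 0.081
grip_force: 0.0
```

```bash
python3 nose.py;python3 -c "
import cv2,numpy as np
a=cv2.imread('pics/n_scene.png')[90:310,80:400];b=cv2.imread('pics/n_side.png')[110:330,180:500]
cv2.imwrite('pics/v10.png',cv2.resize(np.hstack([a,b]),None,fx=1.25,fy=1.25))"
```

```text
21.95 [0.5442 0.3359 0.2303] [3.140e+00 1.000e-03 1.606e+00] [ 0.3  1.4 -0.1] [-0.018 -0.019 -0.016]
scene floor 1067 deg 0.0 X [-0.099 -0.002] Z [0.009 0.011 0.014] Y [-0.081  0.072]
scene walls 703 deg -0.3 X [-0.167 -0.002] Z [0.009 0.03  0.048] Y [-0.094  0.096]
side floor 718 deg -0.1 X [-0.097 -0.002] Z [0.009 0.011 0.014] Y [-0.073  0.082]
side walls 598 deg -0.5 X [-0.172 -0.006] Z [0.01  0.032 0.049] Y [-0.097  0.094]
```

View pics/v10.png

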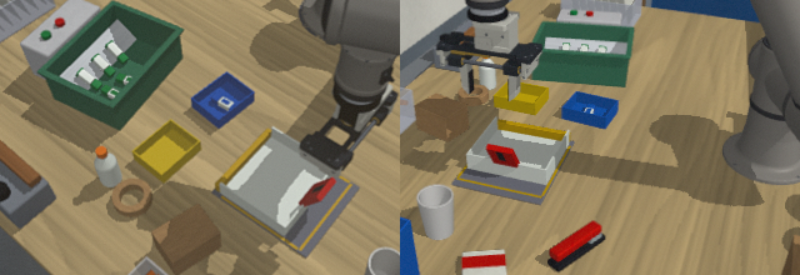

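The tray is parked level against the stop, blue is in its tub, the five greens are in the hopper and the gripper is clear.

```bash
python3 -c "
from cell import *
print(hand_in())"
```

```text
the job is handed in; nothing more can be done
None
```

The job is handed in: the blue marker is in the blue tub, all five greens are in the hopper, and the empty tray sits level against the stop (felt at about 6 N). The arm is clear; no verdict was returned.

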